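# Close the gap in the tub rail and log it on the hold timer

## Task

Take the small lidded tub out of the grey two-bay carrier and stand it upright in the steel rail, then slide it along until it is butted flush against the row of tubs already there, with no gap left, and let go. Then, on the hold timer, press the middle key fully down and let it up, and after that the large key, one key at a time. Set the tub down rather than dropping it, leave the third key alone, and leave everything else where it stands.

Things in the scene. Friction and masses are not known exactly. Their poses are not given: they have to be found in the camera images.
- tub: the loose tub: light-grey box with flat dark-blue lid, 46 (its x) x 64 (its y) x 60 mm high, 0.15-0.28 kg; origin at the centre of its underside. Starts in one of the carrier's bays, whose walls shield its y faces; in the rail its x faces are shielded: put it down in between and take it again the other way. The table around x 0.43, y 0 is free (85 mm all round)
- carrier: fixed grey carrier, 60 (x) x 155 (y) mm, two bays at y +-37.5 mm, each 70 mm wide (y), one with the tub, one with a round jar; floor 4 mm thick; the bay walls (facing y) are 64 mm high, level with the lid; the x ends are open but for lips 3 mm thick, 12 mm high; stands left or right on the table; origin at the centre of its underside
- rail: fixed open-topped stainless-steel trough, long along its y: inside 54 mm wide (x) and 320 mm long (y), floor 4 mm thick, walls 3 mm thick and 64 mm high, level with the tops of the tubs in it; origin at the centre of its underside. The row of two tubs stands at its +y end; the rest is empty
- row_tub: the nearer tub of the row in the rail, same make and size as the loose tub (46 x 64 x 60 mm), its y along the rail; origin at the centre of its underside. Its -y face is the one to butt against (the loose tub ends with its centre 64 mm from this one, on its -y side, either way round)
- end_tub: the other tub of the row, same make, on row_tub's +y side, close to the rail's +y end wall (about 1 mm of play)
- key_mid_top (a point): centre of the top face of the middle key (small, 20 mm across) of the hold timer, a fixed flat grey box 85 x 150 x 24 mm on the table, on the other half of the table from the carrier; its three white round spring keys stand in a row on its top, pressed straight down
- key_big_top (a point): centre of the top face of the large key (34 mm across), at one end of the row of keys, 52 mm from the middle key
- key_end_top (a point): centre of the top face of the third key (small, 20 mm across) at the other end of the row, 40 mm from the middle key; not to be pressed
- key_mid (a joint): travel of the middle key: 0 up, 0.006 m fully down (spring, about 4 N when fully down)
- key_big (a joint): travel of the large key: same values and spring
- key_end (a joint): travel of the third key: same values and spring
- jar: bystander: round jar 48 mm across, 52 mm high, in the carrier's other bay; origin under its centre
- squeeze: bystander: upright bottle 54 mm across, 160 mm high; origin under its centre
- cup: bystander: small white cup 56 mm across, 45 mm high; origin under its centre
- spare_lid: bystander: loose flat lid 46 x 64 x 11 mm lying on the table; origin under its centre
Mind the look-alikes: they are no part of the job. Leave any red look-alike of the part that bears key_mid_top alone.

How it is judged:
On the way, in this order (a step that is already met when the one before it is completed fails the run):
1. the tub stands in the rail, flush against the row, released (y of tub in the frame of row_tub between -0.0675 and -0.06 m and x of tub in the frame of row_tub between -0.01 and 0.01 m and z of tub in the frame of rail below 0.008 m and angle between tub's own z axis and vertical below 0.06 rad and contact force between tub and the fingers below 0.1 N and linear speed of tub below 0.01 m/s), for 0.2 s.
2. the middle key is pressed down, the large one up (value of joint key_mid above 0.004 m and value of joint key_big below 0.0015 m), for 0.02 s.
3. then the large key is pressed down, the middle one up (value of joint key_big above 0.004 m and value of joint key_mid below 0.0015 m), for 0.02 s.
At the end, for the whole second after the job is handed in: Tub upright (0.06 rad) on the rail floor (4 mm), at rest, centre 60-67.5 mm from row_tub along the rail (gap under 3.5 mm) and within 10 mm across; row_tub and end_tub within 12 mm of their start; middle and large keys up (under 1.5 mm) (y of tub in the frame of row_tub between -0.0675 and -0.06 m and x of tub in the frame of row_tub between -0.01 and 0.01 m and z of tub in the frame of rail below 0.008 m and angle between tub's own z axis and vertical below 0.06 rad and linear speed of tub below 0.01 m/s and distance of each of row_tub, end_tub from where it was at the start of the episode below 0.012 m and value of joint each of key_mid, key_big below 0.0015 m); the robot touches nothing.
It fails at once if the tub is dropped or thrown (faster than 0.5 m/s while out of the fingers) (linear speed of tub above 0.5 m/s and contact force between tub and the fingers below 0.1 N).
It fails at once if the third key is pressed (over 3 mm) (value of joint key_end above 0.003 m).
It fails at once if a tub of the row is lifted or shifted by over 20 mm (distance of any of row_tub, end_tub from where it was at the start of the episode above 0.02 m).
It fails at once if a bystander is moved by over 30 mm (distance of any of jar, squeeze, cup, spare_lid from where it was at the start of the episode above 0.03 m).
It also fails if it takes over 67 s, if anything falls off the work surface, if the arm or the gripper's body presses on something with over 40 N, if the wrist force passes 120 N, or if a joint passes its speed limit or range.

## Robot

A 6-joint arm with a two-finger parallel gripper is mounted at the origin on the work surface. World frame = base frame: x ahead of the robot, y to its left, z up, the work surface at z = 0. Lengths are in m, angles in rad, forces in N, time in s.
With the tool pointing down it reaches from about 0.325 to 0.775 m from the base axis. Payload 9.3 kg.
Tool frame: the origin (TCP) lies at the very end of the fingers, on their centre line; the grasp point (between the pads) lies arm.grasp_offset behind it (arm.grasp_offset is the distance from the TCP to the grasp point, in m); z points along the fingers, y is the line along which they close (so a half turn about z gives the same grasp; the last joint's range is limited). The gripper opens to 85 mm and grips with 20 to 120 N. Pads are 22 mm wide; open, the fingers measure 114 mm over their backs; the gripper's body (76 mm by 85 mm) begins 54 mm behind the grasp point. The pads swing forward as they close: fully open they stand 13 mm farther back than shut.
Start: joints at [-1.389, 0.259, 0.021, 1.334, 0, 1.418], TCP at [0.181, -0.519, 0.231] pointing down, gripper open.
Joint ranges: [-3.04, 3.04], [-0.91, 1.82], [-1.04, 1.36], [-1.92, 1.95], [-1.52, 1.45], [-3.14, 3.14]. Speed limits (rad/s): [2.22, 2.22, 2.79, 3.14, 3.14, 3.14].

## Interface

Orientations are given as a unit quaternion [w, x, y, z].
In Python, from rig import arm, hand, kin, vision, sensors gives the robot as it stands. Calls block until the motion is done:
- arm.move_to(position, orientation): joint-space move of the TCP to a pose.
- arm.line_to(position, frame=None, rate=0.15, threshold=None): straight line of the TCP; frame=None keeps the orientation; rate is the mean speed in m/s. With threshold (N) it stops when the force on the tool has changed by that much, and returns True; else False.
- arm.set_joints(angles): joint-space move.
- hand.command_gripper(opening, force=None): finger opening in m; force is the grip in N (None keeps the last); returns when the fingers have stopped.
- arm.hold(seconds).
- kin.ik(position, orientation): joint angles nearest the present ones, or None.
- vision.read_camera(name): name is "scene" or "top" or "wrist"; returns the picture (480x640x3 uint8, red, green, blue); there is no depth.
- vision.camera_params(name): a dict with "fx", "fy", "cx", "cy" (pixels), "R" (3x3) and "t" (3): a world point X has camera coordinates R X + t. Camera axes: x right, y down, z forward; pixel columns grow to the right and rows downward; lengths in m; the calibration is good to about 2 mm. A picture is of the moment at which its call begins: read the wrist's pose just before it. camera_params takes no time and is no camera call; for the wrist camera it gives the pose at the moment of the call.
A pose or a line that the arm cannot do raises arm.MotionError and nothing moves.
- arm.sign_off(): hands the job in; it is judged then, once.
Readings, each from a call of its own:
- sensors.read_t(): time.
- sensors.read_joint_positions(): joint angles.
- sensors.read_qvel(): joint speeds.
- sensors.read_joint_torque(): joint torques, N m.
- sensors.read_tool_pos(): TCP position.
- sensors.read_ee_rot(): TCP orientation.
- sensors.read_force(): force on the tool from outside, world axes, zero at the start.
- sensors.read_torque(): the same for the moment, N m.
- sensors.read_grip_width(): finger opening in m.
- sensors.read_grasp_force(): force on a finger pad.
Only numpy, scipy, OpenCV 4.12 (cv2) and the standard library are available. Lean on these libraries where they do the work, as an engineer would, in place of code of your own. Each camera call takes 0.05 s, during which the arm holds its last target. There are 200 camera calls.

## Working session

There is one attempt and no reset: what is moved stays moved. The work goes in short steps, each a Python script; the robot and the scene stay as the last script left them, time stands still between calls to the robot, and variables do not carry over. Pictures are saved under pics/ and viewed, at most 10 in all, crops included, and the job is handed in when it is done.

```bash
mkdir -p pics; ls; python3 - <<'E'
from rig import arm, hand, kin, vision, sensors
import cv2,numpy as np
for n in("scene","top"):
    im=vision.read_camera(n); cv2.imwrite(f"pics/{n}0.png",im[:,:,::-1])
    p=vision.camera_params(n); print(n,p["fx"],p["cx"],p["cy"],np.round(p["R"],3).tolist(),np.round(p["t"],3), np.round(-p["R"].T@p["t"],3))
print(arm.grasp_offset,sensors.read_t(),sensors.read_ee_rot(),sensors.read_grip_width())
p=vision.camera_params("wrist");print(p["fx"],np.round(p["R"],3).tolist(),-np.array(p["R"]).T@p["t"])
E
```

```text
pics
scene 446.9963322893142 314.90260410508 237.01790623786658 [[0.587, 0.809, -0.005], [0.579, -0.425, -0.696], [-0.566, 0.405, -0.718]] [-0.344 -0.28   1.237] [ 1.064 -0.342  0.691]
top 477.60275131335607 313.52747272221035 228.59294081688523 [[0.026, -0.999, 0.03], [-0.998, -0.028, -0.058], [0.059, -0.028, -0.998]] [-0.028  0.594  0.877] [0.542 0.013 0.91 ]
0.0187 0.1 [-6.03545383e-04  9.86024678e-01  1.66598232e-01 -4.27548493e-06] 0.08574613540501401
427.9741141369022 [[0.328, -0.945, -0.003], [-0.907, -0.316, 0.278], [-0.264, -0.089, -0.961]] [ 0.24788379 -0.49639949  0.37277833]
```

View pics/scene0.png

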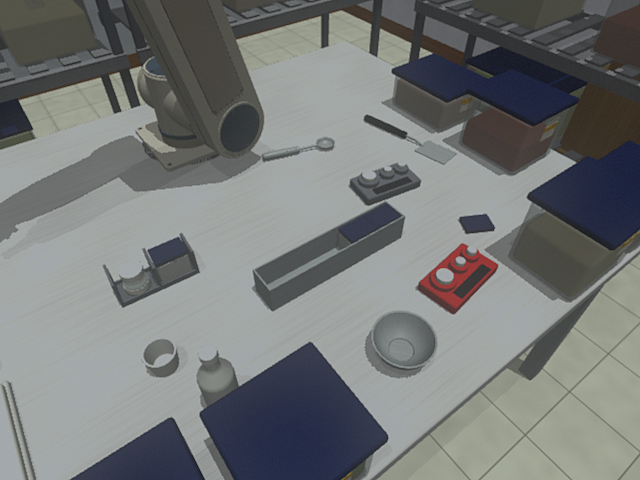

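View pics/top0.png

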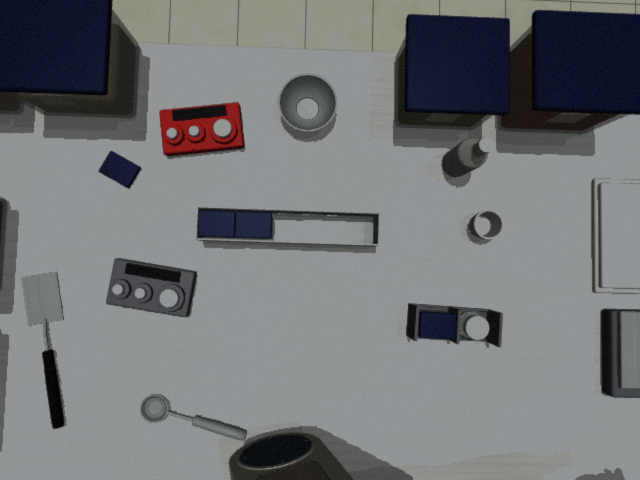

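Two views show:
- **Lids that could be the tub (top view):** navy lid in the carrier (437,325), spare lid (120,169), row lids (216,224) and (253,224), and big bins at the edges. The tub is the one in the carrier.
- **Timers:** grey at (152,287), with keys at about (119,289), (140,293) and a large one at (171,297). The red look-alike is at (202,129). I choose the grey one.

```bash
cat > h.py <<'E'
from rig import arm, hand, kin, vision, sensors
import cv2,numpy as np
from scipy.spatial.transform import Rotation as Ro
def ray(P,uv,z):
    R=np.array(P["R"]);c=-R.T@P["t"]
    d=R.T@np.array([(uv[0]-P["cx"])/P["fx"],(uv[1]-P["cy"])/P["fy"],1.])
    return c+d*(z-c[2])/d[2]
def quat(th):  # tool z down, tool y (closing line) at angle th in world xy
    y=np.array([np.cos(th),np.sin(th),0]);z=np.array([0,0,-1.]);x=np.cross(y,z)
    q=Ro.from_matrix(np.c_[x,y,z]).as_quat();return [q[3],q[0],q[1],q[2]]
def best(p,th): # choose half turn with last joint closest to present, within range
    q0=np.array(sensors.read_joint_positions());c=[]
    for t in(th,th+np.pi):
        s=kin.ik(p,quat(t))
        if s is not None:c.append((np.abs(np.array(s)-q0).max(),t))
    return min(c)[1]
def navy(im):
    h=cv2.cvtColor(im,cv2.COLOR_RGB2HSV)
    return cv2.inRange(h,(110,110,30),(130,255,140))
def white(im): return cv2.inRange(cv2.cvtColor(im,cv2.COLOR_RGB2HSV),(0,0,185),(180,40,255))
def blobs(m,lo,hi):
    cs,_=cv2.findContours(m,cv2.RETR_EXTERNAL,cv2.CHAIN_APPROX_NONE)
    return [c for c in cs if lo<cv2.contourArea(c)<hi]
def rect(P,c,z): # world rect of contour on plane z
    w=np.array([ray(P,p[0]+0.0,z)[:2] for p in c])
    (x,y),(a,b),t=cv2.minAreaRect((w*1000).astype(np.float32))
    if a<b:a,b,t=b,a,t+90
    return np.round([x,y,a,b,(t+90)%180-90],1)
E
python3 - <<'E'
from h import *
P=vision.camera_params("top");im=cv2.imread("pics/top0.png")[:,:,::-1].copy()
for c in blobs(navy(im),300,4000): print("navy",cv2.boundingRect(c),rect(P,c,.064))
g=cv2.cvtColor(im,cv2.COLOR_RGB2GRAY)
roi=g[250:325,100:205]; print(np.percentile(roi,[5,50,95]))
_,m=cv2.threshold(g,0,255,cv2.THRESH_BINARY+cv2.THRESH_OTSU)
b=cv2.inRange(g,60,120)
P0=np.zeros_like(g)
mm=((g<125)*255).astype(np.uint8)
for c in blobs(mm,1500,9000):print("grey",cv2.boundingRect(c),rect(P,c,.024))
# key discs inside timer
s=np.zeros_like(g);s[262:315,108:192]=255
for c in blobs(((g>150)*255).astype(np.uint8)&s,60,1500):print("key",cv2.minEnclosingCircle(c),np.round(ray(P,cv2.minEnclosingCircle(c)[0],.034),3))
sc=cv2.imread("pics/scene0.png")[:,:,::-1].copy();PS=vision.camera_params("scene")
for c in blobs(navy(sc),200,4000): print("scene navy",cv2.boundingRect(c),rect(PS,c,.064))
cv2.imwrite("pics/c1.png",np.hstack([cv2.resize(im[250:330,95:205,::-1],(396,288)),cv2.resize(im[290:355,400:510,::-1],(396,288))]))
E
```

```text
navy (420, 312, 36, 28) [ 426.7 -234.4   62.5   44.5   87.5]
navy (198, 210, 74, 28) [596.7 129.4 127.6  45.1  89.8]
navy (100, 152, 39, 35) [688.2 336.1  57.7  40.5  62.2]
[ 17. 142. 150.]
grey (140, 394, 273, 86) [187.5  48.2 508.2 121.   79.6]
grey (600, 308, 40, 90) [ 378.5 -588.6  164.1   74.5   -0.8]
grey (406, 303, 97, 45) [ 422.4 -277.   179.4   71.1   86.9]
grey (21, 271, 46, 158) [362.3 458.2 277.9  65.5  11.5]
grey (106, 258, 92, 60) [478.8 281.1 156.5  87.5  81.9]
grey (196, 207, 183, 46) [590.6  36.2 337.   74.9  89.7]
grey (0, 197, 19, 117) [531.9 541.1 211.5  32.3   3.6]
grey (159, 102, 87, 57) [772.9 201.6 153.5  95.1 -82. ]
grey (278, 75, 59, 67) [822.    6.4 126.6 109.6   1.9]
scene navy (428, 54, 151, 68) [351.1 842.9 457.5 313.8   9.4]
```

View pics/c1.png

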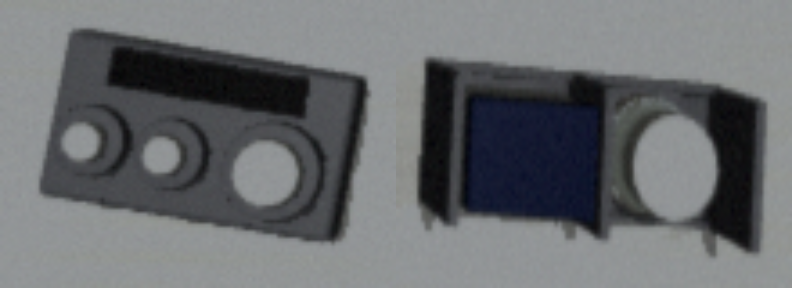

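The crop confirms both choices: the navy-lidded tub is in the left bay with the jar on the right, and the grey timer's large key is at its right (−y) end. Now I'll go above the tub and take a close look.

```bash
python3 - <<'E'
from h import *
p=[.4267,-.2344,.2];th=best(p,np.radians(-2.5));print(th)
arm.move_to(p,quat(th));hand.command_gripper(.085)
P=vision.camera_params("wrist");im=vision.read_camera("wrist");cv2.imwrite("pics/w1.png",im[:,:,::-1])
for c in blobs(navy(im),1500,60000): print(cv2.boundingRect(c),rect(P,c,.064))
print(sensors.read_tool_pos(),sensors.read_t(),sensors.read_joint_positions())
E
```

```text
-0.04363323129985824
[ 0.42644745 -0.23509337  0.19996162] 1.775 [-6.76348438e-01  1.63531517e-01 -1.83784558e-01  1.22358102e+00
 -2.10553447e-05  9.39618498e-01]
```

View pics/w1.png

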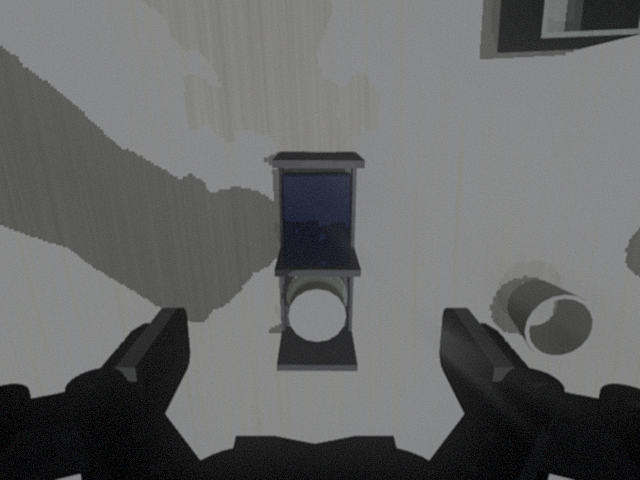

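The wrist view shows the lid at columns 282–351, rows 173–250, in shadow near its lower edge. The jar is at (316,315) and the cup at (550,325).

```bash
python3 - <<'E'
from h import *
P=vision.camera_params("wrist");im=vision.read_camera("wrist")
d=im.astype(int);m=((d[:,:,2]-d[:,:,0]>12)*255).astype(np.uint8)
for c in blobs(m,500,60000): print(cv2.boundingRect(c),rect(P,c,.064))
print(ray(P,(316.5,173),.064),ray(P,(282,200),.064),ray(P,(351,200),.064))
E
```

```text
(282, 174, 69, 90) [ 428.3 -232.2   61.2   44.8   88.3]
[ 0.42963426 -0.20117084  0.064     ] [ 0.40612953 -0.2178664   0.064     ] [ 0.45156678 -0.2199361   0.064     ]
```

```bash
python3 - <<'E'
from h import *
th=np.radians(-2)
arm.line_to([.4282,-.2335,.12],quat(th),rate=.25)
print(arm.line_to([.4282,-.2335,.020],rate=.12,threshold=10))
hand.command_gripper(.03,force=40)
print(sensors.read_grip_width(),sensors.read_grasp_force(),sensors.read_tool_pos())
arm.line_to([.4282,-.2335,.12],rate=.12)
print(sensors.read_grip_width(),sensors.read_force(),sensors.read_t())
arm.line_to([.43,0,.12],quat(0),rate=.2)
arm.line_to([.43,0,.022],rate=.12)
print(arm.line_to([.43,0,.012],rate=.02,threshold=3),sensors.read_tool_pos(),sensors.read_force(),sensors.read_t())
hand.command_gripper(.085)
arm.line_to([.43,0,.16],rate=.25)
p=[.43,0,.16];t=best(p,np.pi/2);print(t);arm.move_to(p,quat(t))
P=vision.camera_params("wrist");im=vision.read_camera("wrist");cv2.imwrite("pics/w2.png",im[:,:,::-1])
d=im.astype(int);m=((d[:,:,2]-d[:,:,0]>12)*255).astype(np.uint8)
for c in blobs(m,500,60000): print(cv2.boundingRect(c),rect(P,c,.06))
print(sensors.read_t())
E
```

```text
False
0.04550411559182019 41.58965885639191 [ 0.42845363 -0.23369552  0.02051955]
0.04543242236100163 [-0.77474295  0.73024433 -2.28849839] 4.7083
True [ 4.30371574e-01 -5.49119430e-05  1.64022196e-02] [-0.11948875  0.80199074  5.13833915] 7.3667
4.71238898038469
(261, 198, 108, 69) [433.8  -0.   62.2  40.9 -88.9]
10.0167
```

View pics/w2.png

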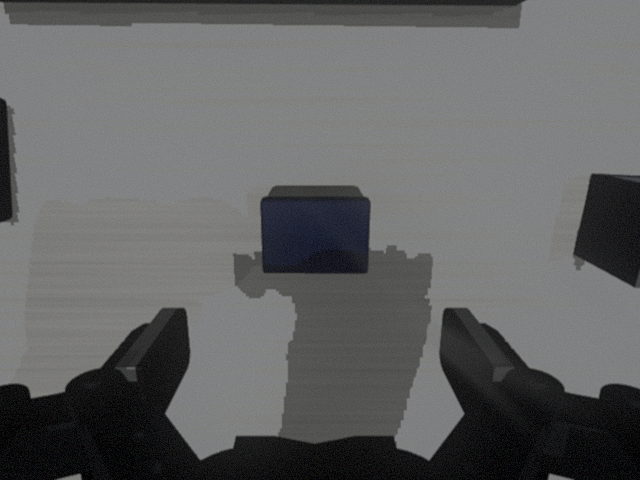

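The tub is upright on the table at pixel (315,235), about (0.431, 0). The rail edge is at the top of the picture. Next I'll regrip across its y faces and look at the rail.

```bash
python3 - <<'E'
from h import *
q=quat(4.71238898038469)
arm.line_to([.431,0,.10],rate=.25)
print(arm.line_to([.431,0,.016],rate=.12,threshold=10))
hand.command_gripper(.05,force=40)
print(sensors.read_grip_width(),sensors.read_grasp_force(),sensors.read_tool_pos())
arm.line_to([.431,0,.16],rate=.2)
arm.line_to([.52,-.007,.19],rate=.25)
print(sensors.read_grip_width(),sensors.read_t())
P=vision.camera_params("wrist");im=vision.read_camera("wrist");cv2.imwrite("pics/w3.png",im[:,:,::-1])
d=im.astype(int);m=((d[:,:,2]-d[:,:,0]>12)*255).astype(np.uint8)
for c in blobs(m,500,60000): print(cv2.boundingRect(c),rect(P,c,.064))
np.savez("w3.npz",im=im,**{k:P[k] for k in P})
E
```

```text
False
0.06329644010938862 43.686813712120056 [ 4.31574791e-01 -1.33656223e-04  1.68895243e-02]
0.06352572085387895 12.975
(193, 302, 244, 150) [406.2  -6.6 168.1 122.9  89.7]
(0, 59, 196, 82) [597.8 124.7 118.8  45.3  89.6]
```

View pics/w3.png

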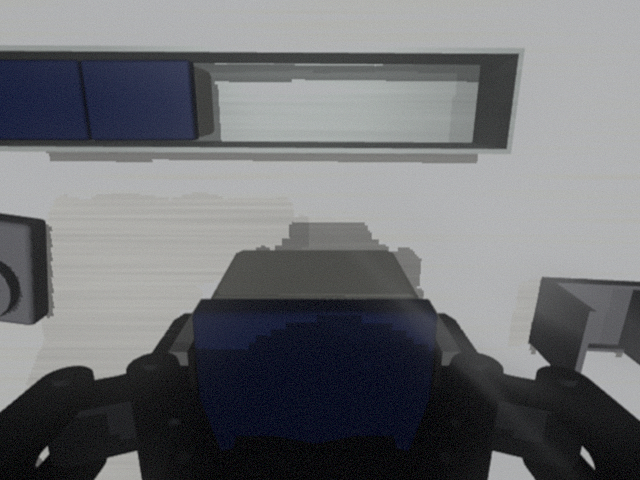

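```bash
python3 - <<'E'
from h import *
D=np.load("w3.npz");P={k:D[k] for k in("fx","fy","cx","cy","R","t")};g=cv2.cvtColor(D["im"],cv2.COLOR_RGB2GRAY)
for u in(260,320,380,440): 
    print(u,g[40:60,u].tolist(),g[136:160,u].tolist())
for uv in [(300,48),(300,152),(480,48),(480,152),(192,80),(300,54),(300,143),(518,100)]: print(uv,np.round(ray(P,uv,.064),4))
E
```

```text
260 [181, 177, 179, 182, 175, 178, 179, 173, 176, 180, 176, 173, 126, 77, 61, 69, 63, 65, 64, 71] [171, 171, 172, 172, 165, 127, 86, 74, 81, 73, 81, 108, 152, 163, 165, 163, 152, 129, 120, 121, 120, 123, 120, 120]
320 [178, 176, 176, 179, 174, 178, 178, 177, 179, 177, 180, 178, 136, 87, 65, 68, 68, 66, 67, 73] [172, 174, 172, 176, 167, 142, 107, 83, 82, 82, 85, 101, 147, 168, 168, 166, 154, 138, 120, 122, 124, 128, 125, 121]
380 [175, 173, 179, 178, 178, 177, 177, 175, 173, 180, 179, 176, 144, 100, 63, 57, 64, 72, 64, 62] [165, 163, 163, 166, 162, 149, 110, 81, 78, 75, 73, 89, 139, 168, 171, 165, 164, 142, 127, 116, 122, 128, 129, 126]
440 [177, 176, 178, 178, 175, 180, 178, 173, 168, 163, 166, 165, 151, 107, 67, 65, 60, 67, 64, 63] [153, 153, 153, 154, 154, 149, 116, 79, 64, 74, 69, 78, 113, 148, 158, 158, 154, 143, 126, 124, 119, 122, 125, 125]
(300, 48) [0.6264 0.0015 0.064 ]
(300, 152) [0.5678 0.0021 0.064 ]
(480, 48) [ 0.6264 -0.1016  0.064 ]
(480, 152) [ 0.5677 -0.108   0.064 ]
(192, 80) [0.6092 0.0648 0.064 ]
(300, 54) [0.6233 0.0015 0.064 ]
(300, 143) [0.5731 0.002  0.064 ]
(518, 100) [ 0.598  -0.1272  0.064 ]
```

The rail interior spans x≈0.570–0.624 (centre 0.597) and the row face is at y≈0.065, at pixel (192,100). I'll lower the tub in with a gap, release it, then push it flush.

```bash
python3 - <<'E'
from h import *
a=4.71238898038469-np.radians(.2);X=.5975
arm.line_to([X,-.007,.19],quat(a),rate=.2)
arm.line_to([X,-.007,.10],rate=.15)
hit=arm.line_to([X,-.007,.032],rate=.06,threshold=6)
print(hit,sensors.read_tool_pos(),sensors.read_force(),sensors.read_t())
if not hit:
    print(arm.line_to([X,-.007,.017],rate=.02,threshold=3),sensors.read_tool_pos(),sensors.read_force(),sensors.read_t())
E
```

```text
False [ 0.59778616 -0.00705706  0.03242501] [-1.11078003 -0.84403834 -1.64957478] 15.6
True [ 0.59740043 -0.00700983  0.02095036] [-1.14325879  0.17356566  5.38428161] 16.1667
```

```bash
python3 - <<'E'
from h import *
X=.5974
hand.command_gripper(.085)
arm.line_to([X,-.007,.13],rate=.2)
hand.command_gripper(0.0,force=40)
arm.line_to([X,-.073,.12],rate=.25)
print(arm.line_to([X,-.073,.022],rate=.12,threshold=8),sensors.read_grip_width())
print(arm.line_to([X,-.03,.022],rate=.05,threshold=10),sensors.read_force(),sensors.read_tool_pos())
print(arm.line_to([X,-.005,.022],rate=.02,threshold=6),sensors.read_force(),sensors.read_tool_pos(),sensors.read_t())
arm.line_to([X,-.06,.022],rate=.1)
arm.line_to([X,-.06,.2],rate=.3)
arm.line_to([.51,-.0,.2],rate=.25)
P=vision.camera_params("wrist");im=vision.read_camera("wrist");cv2.imwrite("pics/w4.png",im[:,:,::-1])
d=im.astype(int);m=((d[:,:,2]-d[:,:,0]>12)*255).astype(np.uint8)
for c in blobs(m,500,60000): print(cv2.boundingRect(c),rect(P,c,.064))
im=vision.read_camera("top");
for c in blobs(navy(im),300,6000): print(cv2.boundingRect(c),rect(vision.camera_params("top"),c,.064))
print(sensors.read_t())
E
```

```text
False 0.00012560234921853624
False [ 0.74040332 -0.15199735  4.33672307] [ 0.59750928 -0.02975211  0.02209589]
True [-0.25952181  0.24538426  3.2643522 ] [ 0.59757141 -0.01839642  0.0221654 ] 21.0833
(0, 44, 309, 82) [597.4  98.7 189.9  46.6  89.2]
(198, 211, 109, 26) [598.   98.3 190.5  44.3 -88.4]
(100, 152, 39, 35) [688.2 336.3  57.4  40.3  62.2]
23.0583
```

View pics/w4.png

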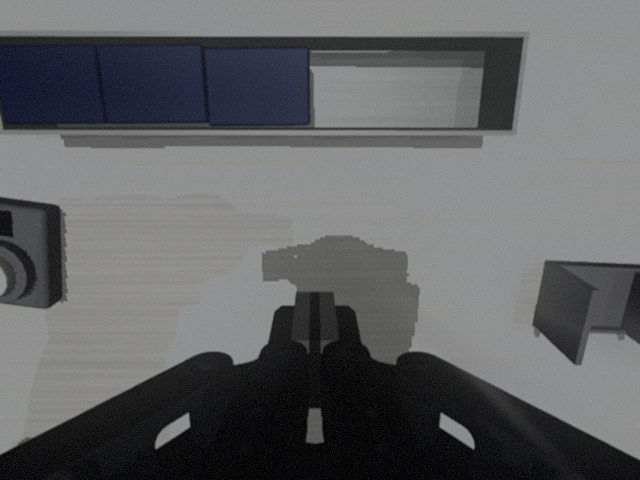

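```bash
python3 - <<'E'
from h import *
P=vision.camera_params("wrist");im=vision.read_camera("wrist").astype(int)
r=im[60:110].mean(0)
print((r[90:112,2]).round().tolist(),(r[196:218,2]).round().tolist());b=(r[:,2]-r[:,0]).round();print(b[300:316].tolist())
for u in(98.5,206,309.5):print(ray(P,(u,85),.064))
E
```

```text
[55.0, 54.0, 54.0, 54.0, 53.0, 51.0, 48.0, 45.0, 44.0, 43.0, 44.0, 45.0, 48.0, 50.0, 53.0, 54.0, 55.0, 55.0, 54.0, 55.0, 55.0, 55.0] [67.0, 67.0, 66.0, 66.0, 62.0, 56.0, 48.0, 43.0, 43.0, 48.0, 55.0, 63.0, 66.0, 67.0, 66.0, 67.0, 67.0, 66.0, 68.0, 67.0, 67.0, 66.0]
[26.0, 25.0, 25.0, 25.0, 25.0, 25.0, 21.0, 14.0, 5.0, 2.0, 2.0, 3.0, 3.0, 3.0, 3.0, 3.0]
[0.59860107 0.13112917 0.064     ]
[0.59826878 0.06546644 0.064     ]
[0.59794887 0.00225128 0.064     ]
```

The tub is third in the row, with its seam at pixel column 206. That seam is as narrow as the original one at column 98, so it is flush and free. Next, look at the timer.

```bash
python3 - <<'E'
from h import *
arm.line_to([.42,.22,.2],rate=.3)
P=vision.camera_params("wrist");im=vision.read_camera("wrist");cv2.imwrite("pics/w5.png",im[:,:,::-1])
top=vision.read_camera("top");T=vision.camera_params("top")
def keys(im,s,lo,hi,t):
    g=cv2.cvtColor(im,cv2.COLOR_RGB2GRAY);m=((g>t)*255).astype(np.uint8)
    o=[]
    for c in blobs(m,lo,hi):
        (x,y),r=cv2.minEnclosingCircle(c)
        if cv2.contourArea(c)>.75*np.pi*r*r: o.append((round(x,1),round(y,1),round(r,1)))
    return o
print(keys(im,0,150,6000,140));print([k for k in keys(top,0,40,1000,140) if k[0]<200 and 250<k[1]<330])
print(sensors.read_t())
np.savez("w5.npz",**{k:P[k] for k in P})
E
```

```text
Traceback (most recent call last):
rig.MotionError: the arm cannot follow that straight line within its joint ranges
```

```bash
cat > look.py <<'E'
from h import *
p=[.40,.25,.2];t=None
q0=np.array(sensors.read_joint_positions());print(q0.round(2))
for d in(90,60,45,0,-45,-90):
    for e in (0,180):
        s=kin.ik(p,quat(np.radians(d+e)));print(d+e,None if s is None else np.round(s,2))
E
python3 look.py
```

```text
[-0.16  0.2  -0.13  1.23 -0.    2.98]
90 [ 0.38  0.14 -0.22  1.22  0.    0.38]
270 [ 0.38  0.14 -0.22  1.22  0.   -2.76]
60 [ 0.38  0.14 -0.22  1.22  0.    0.9 ]
240 [ 0.38  0.14 -0.22  1.22  0.   -2.24]
45 [ 0.38  0.14 -0.22  1.22  0.    1.17]
225 [ 0.38  0.14 -0.22  1.22  0.   -1.98]
0 [ 0.38  0.14 -0.22  1.22  0.    1.95]
180 [ 0.38  0.14 -0.22  1.22  0.   -1.19]
-45 [ 0.38  0.14 -0.22  1.22  0.    2.74]
135 [ 0.38  0.14 -0.22  1.22  0.   -0.4 ]
-90 [ 0.38  0.14 -0.22  1.22  0.   -2.76]
90 [ 0.38  0.14 -0.22  1.22  0.    0.38]
```

```bash
python3 - <<'E'
from h import *
arm.move_to([.46,.20,.2],quat(0))
P=vision.camera_params("wrist");im=vision.read_camera("wrist");cv2.imwrite("pics/w5.png",im[:,:,::-1])
top=vision.read_camera("top");T=vision.camera_params("top")
def keys(im,lo,hi,t):
    g=cv2.cvtColor(im,cv2.COLOR_RGB2GRAY);m=((g>t)*255).astype(np.uint8)
    o=[]
    for c in blobs(m,lo,hi):
        (x,y),r=cv2.minEnclosingCircle(c)
        if cv2.contourArea(c)>.7*np.pi*r*r: o.append((round(x,1),round(y,1),round(r,1)))
    return o
for t in(120,140,160):
  print(t,keys(im,150,6000,t));print([k for k in keys(top,40,1000,t) if k[0]<200 and 250<k[1]<330])
print(sensors.read_t())
np.savez("w5.npz",**{k:P[k] for k in P})
E
```

```text
120 [(318.6, 151.7, 24.2), (330.0, 71.1, 15.2)]
[]
140 [(318.3, 151.5, 23.6), (330.5, 71.3, 14.5)]
[]
160 [(318.4, 151.6, 22.7), (329.7, 71.4, 13.7)]
[]
24.2917
```

View pics/w5.png

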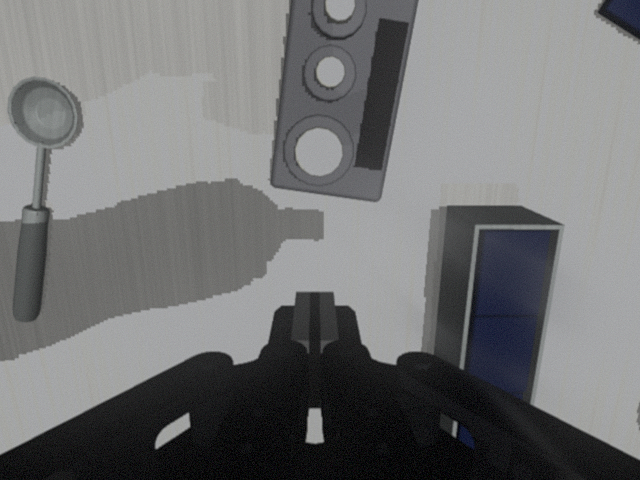

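The wrist view shows the large key at (318,152), the middle key at (330,71) and the third key at (340,8). I'll get their height from the 52 mm spacing and the top view.

```bash
python3 - <<'E'
from h import *
D=np.load("w5.npz");P={k:D[k] for k in("fx","fy","cx","cy","R","t")}
T=vision.camera_params("top");top=vision.read_camera("top")
g=cv2.cvtColor(top,cv2.COLOR_RGB2GRAY)[270:312,108:186]
for c in blobs(((g>120)*255).astype(np.uint8),30,600):
    k=cv2.minEnclosingCircle(c);u=(k[0][0]+108,k[0][1]+270);print("top",u,k[1],ray(T,u,.03),ray(T,u,.04))
for z in(.026,.03,.034,.038,.042):
    b,m=ray(P,(318.4,151.6),z),ray(P,(330,71.3),z);print(z,b.round(4),m.round(4),np.linalg.norm(b-m))
E
```

```text
top (173.5, 296.0) 6.18475866317749 [0.46432769 0.23966585 0.03      ] [0.46520938 0.23709257 0.04      ]
0.026 [0.4637 0.2441 0.026 ] [0.4717 0.2986 0.026 ] 0.0550966634590129
0.03 [0.4637 0.2444 0.03  ] [0.4716 0.2983 0.03  ] 0.054398783334953495
0.034 [0.4636 0.2448 0.034 ] [0.4715 0.2979 0.034 ] 0.05370090321089411
0.038 [0.4636 0.2451 0.038 ] [0.4713 0.2975 0.038 ] 0.05300302308683468
0.042 [0.4636 0.2454 0.042 ] [0.4712 0.2972 0.042 ] 0.05230514296277523
```

```bash
python3 - <<'E'
from h import *
for n,(x,y) in dict(mid=(.4714,.2977),big=(.4636,.245)).items():
    arm.line_to([x,y,.075],rate=.2)
    c=arm.line_to([x,y,.026],rate=.02,threshold=1.5);z=sensors.read_tool_pos()[2];f=sensors.read_force()[2]
    h=arm.line_to([x,y,z-.012],rate=.01,threshold=7);z2=sensors.read_tool_pos()[2]
    arm.hold(.1);print(n,c,z,f,h,z2,sensors.read_force(),sensors.read_tool_pos())
    arm.line_to([x,y,.075],rate=.1)
print(sensors.read_t())
E
```

```text
mid True 0.04331171608930744 3.4238048281785014 True 0.04004248346890955 [-1.35163201 -0.71244223  7.6182403 ] [0.47136008 0.29768078 0.04000723]
big True 0.04359010456182165 2.224204860387141 True 0.040009572985388014 [-1.34367774 -0.55540069  8.30336577] [0.46357491 0.2449788  0.04001128]
31.075
```

Both keys bottomed at z=0.040, with force well above the 4 N spring, and the tool is now clear. Handing in.

```bash
python3 - <<'E'
from h import *
arm.line_to([.4636,.2,.18],rate=.25);arm.hold(.3)
top=vision.read_camera("top");T=vision.camera_params("top")
for c in blobs(navy(top),300,6000): print(rect(T,c,.064))
print(sensors.read_t());print(arm.sign_off())
E
```

```text
[596.7  98.7 189.7  45.9  89.2]
[688.2 336.2  57.6  40.5  62.5]
32.0333
the job is handed in; nothing more can be done
None
```

The tub stands in the rail flush against the row and released, the middle key and then the large key were pressed fully down and let up, and the job was handed in at 32 s of 67 s; the hand-in gave no verdict.

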